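# Seal a microplate in the hand press

### The job

Seal the microplate in the bench press: first set the pressure lever, the one on the flat dial, to 30 degrees (the long mark, within about 5 degrees). Then flip the safety catch fully over so that its bar swings up clear of the pull lever, and only then pull the lever down towards the front as far as it goes and hold it there: finish while still holding it down, because it springs back when let go. Leave the pressure setting and the catch as you set them, and do not disturb the bottle, beaker and jar.

Things in the scene. Friction and masses are not known exactly. Their poses are not given: they have to be found in the camera images.
- press: White bench press, fixed, base 250 x 400 x 25 mm. Origin near mid-base on the bench; x to its back, y to its left seen from the robot, z up; front (-x) faces the robot, yaw within 0.25 rad. 'Press frame' below: mm from here. Head: top 135 high, x -35..135, y -55..95; grey dial pod: top 80, x -60..60, y 125..225; catch bracket: top 174, x 12..40, y -71..-49.
- selector (a joint): Pressure lever's angle, rad: flat steel arm that swings level over the dial on the left pod. 0: arm points to the front (-x of the press); positive: knob end towards the press's left (+y). Range -0.8 to 0.9. Target 30 degrees = 0.524, the long black mark; short marks every 15 degrees, -45 to 60. Stays where left (about 1 N at the knob moves it).
- selector_knob (a point): Centre of the upper half of the pressure lever's upright black knob: a cylinder of 20 mm diameter and 55 mm height, 80 mm out from the axis; this point is 125 mm above the bench, the knob's top 145 mm. The arm under it has its top 95 mm above the bench.
- selector_hinge (a point): Point on the upright axis of the pressure lever, at the height of selector_knob; in the press frame (0, 175, 125).
- catch (a joint): Safety catch's angle, rad. 0: guarding, its bar level across the front of the pull lever's shank, which it blocks; grows as it is flipped; stop at 1.35 (bar points up, tab lies over to the left); clear of the lever from about 1.05. Stays where left (stiff hinge, about 1.5 N at the tab). A pinched tab turns stiffly between the fingers and may lag; pressing it down from above sends it home.
- catch_tab (a point): Grip point on the steel catch's tab, 45 mm from its hinge. The catch is an L: at 0 the tab stands up (12 mm thick along press x, 14 along y, end 60 above the hinge) and a 14 mm square bar runs 65 mm level to -y. Flipping swings the tab to +y and down, the bar up: at angle a this point is 45 sin(a) to +y and 45 cos(a) above the hinge. Pinch it front to back and lead it round, or push it left.
- catch_hinge (a point): Axis of the safety catch (along the press's x), in the press frame (26, -60, 165).
- pull_lever (a joint): Pull lever's angle, rad. 0: home, leaning 0.35 rad back from upright; grows as the grip is pulled to the front and down; stop at 1.1 (leaning 0.75 rad to the front; platen on the plate). A spring pulls it home (3 N at the grip at the start, 8 N at the end). The guarding catch stops it at about 0.1.
- lever_grip (a point): Middle of the pull lever's black round grip, 22 mm diameter, 90 long along press y, standing out to the right (-y) from a 14 mm steel shank 50 mm to +y of this point. At angle a it is 140 sin(0.35 - a) mm in press x and 140 cos(0.35 - a) mm in z from lever_hinge; home about 227 above the bench. Free space in front, behind, above.
- lever_hinge (a point): Point on the pull lever's axis (along the press's y) straight below the middle of the grip; in the press frame (20, -145, 95).
- bottle: Loose white bottle, 66 mm diameter, 160 mm high, left of the press; origin at the centre of its underside. Leave alone.
- beaker: Loose clear beaker, 70 mm diameter, 90 mm high, right of the press; origin at the centre of its underside. Leave alone.
- waste_jar: Loose red jar, 84 mm diameter, 110 mm high, right of the press; origin at the centre of its underside. Leave alone.

How it is judged (in metres and radians):
On the way, in this order (a step that is already met when the one before it is completed fails the run):
1. pressure lever set to 30 degrees, catch still guarding (value of joint selector between 0.419 and 0.629 rad and value of joint catch below 0.5 rad), for 0.2 s.
2. catch flipped clear, pull lever still home (value of joint catch above 1.1 rad and value of joint pull_lever below 0.2 rad), for 0.2 s.
3. pull lever pulled down to its stop and held (value of joint pull_lever above 1 rad), for 0.3 s.
At the end, for the whole second after the job is handed in: The robot's fingers still hold the pull lever down (joint above 1.0 rad of 1.1, finger contact above 1.5 N), the catch is still flipped over (above 1.1 rad of 1.35) and the pressure lever still stands at 30 degrees (0.524 rad, within 0.105 rad) (value of joint pull_lever above 1 rad and contact force between the fingers and pull_lever above 1.5 N and value of joint catch above 1.1 rad and value of joint selector between 0.419 and 0.629 rad); the arm keeps its last pose, push and grip.
It fails at once if pull lever forced while the catch guards it (value of joint pull_lever above 0.25 rad and value of joint catch below 0.9 rad).
It fails at once if bottle, beaker or jar disturbed (distance of any of bottle, beaker, waste_jar from where it was at the start of the episode above 0.025 m or angle between any of bottle, beaker, waste_jar's own z axis and vertical above 0.4 rad).
It also fails if it takes over 72 s, if anything falls off the work surface, if the arm or the gripper's body presses on something with over 40 N, if the wrist force passes 120 N, or if a joint passes its speed limit or range.

### The arm

A 6-joint arm with a two-finger parallel gripper is mounted at the origin on the work surface. World frame = base frame: x ahead of the robot, y to its left, z up, the work surface at z = 0. Lengths are in mm, angles in degrees, forces in N, time in s.
With the tool pointing down it reaches from about 375 to 825 mm from the base axis. Payload 5.5 kg.
Tool frame: the origin (TCP) lies at the very end of the fingers, on their centre line; the grasp point (between the pads) lies behind it (env.tcp_to_grasp is the z of the grasp point in the tool frame, in mm); z points along the fingers, y is the line along which they close (so a half turn about z gives the same grasp; the last joint's range is limited). The gripper opens to 85 mm and grips with 20 to 120 N. Pads are 22 mm wide; open, the fingers measure 114 mm over their backs; the gripper's body (76 mm by 85 mm) begins 54 mm behind the grasp point. The pads swing forward as they close: fully open they stand 13 mm farther back than shut.
Start: joints at [66.062, 17.962, -2.699, 69.339, 0, 90], TCP at [243.447, 548.387, 231.299] pointing down, gripper open.
Joint ranges: [-152.73, 152.73], [-39.44, 99.34], [-58.76, 71.6], [-118.89, 123.64], [-81.53, 83.1], [-180, 180]. Speed limits (degrees/s): [136.94, 136.94, 172.46, 180, 180, 180].

### API

Orientations are given as a 3x3 rotation matrix whose columns are the frame's x, y, z axes.
In Python, from rig import monitor, cams, workorder, env gives the robot as it stands.
- The arm moves only by the tool step_arm, never from a script. Its argument "rows" is a list that holds one entry, the list of rows, each a list of 5 numbers: the shift along the tool's x, y, z in cm, then the turn about the tool's z in degrees, then the opening in per cent of the stroke, from 0 (shut) to 100 (fully open). In form: [[[dx, dy, dz, turn, gripper], ...]]. A call has 1 to 5 rows; each row is the pose to reach, as a shift and turn from the pose commanded when the call began, along the tool's axes at that moment; what a row does not reach only later rows make up. A row lasts 1/8 s, in which the tool goes at most 62.5 mm and 10.7 degrees, less where a joint would pass 70% of its speed; a pose out of reach is approached as far as the arm can. A call with a gripper value outside its range is refused whole. The fingers move at their own pace and stop on an object; the grip force is fixed at half the most. Time passes only in rows, so rows that repeat a pose let the fingers close. It gives the time, the measured TCP pose, the force, the opening and the grip force at its end, in the units of the state.
- monitor.sense(): the state, without advancing time (a new reading comes with each control period).
- cams.grab_frame(name): name is "scene" or "side" or "wrist"; returns the picture (384x512x3 uint8, red, green, blue); there is no depth.
- cams.calibration(name): a dict with "intrinsics" (3x3 intrinsics, pixels), "k1" (the pictures are not rectified: a ray, as slopes to the right and down, at radius r is drawn at 1 + k1 r^2 times it, then the intrinsics apply), "R" (3x3) and "t" (3): a world point X has camera coordinates R X + t; the wrist camera has in their place "T_tool_cam" (4x4, takes a point from camera to tool coordinates, whose origin is the TCP and whose axes are the flange's). Camera axes: x right, y down, z forward; pixel columns grow to the right and rows downward; lengths in mm; the calibration is good to about 2 mm. A picture is of the moment at which its call begins: read the wrist's pose just before it. calibration takes no time and is no camera call.
- workorder.close_job(): hands the job in; it is judged then, once.
The state is a dict: "clock": time; "q": joint angles; "joint_velocities": joint speeds; "tau": joint torques, N m; "tcp_pos": TCP position; "tcp_rot": TCP orientation; "contact_force": force on the tool from outside, world axes, zero at the start; "moment": the same for the moment, N m; "gripper_width": finger opening in mm; "gripper_force": force on a finger pad.
Only numpy, scipy, OpenCV 4.12 (cv2) and the standard library are available. Lean on these libraries where they do the work, as an engineer would, in place of code of your own. Each camera call takes 0.05 s, during which the arm holds its last target. There are 200 camera calls.

## Working session

There is one attempt and no reset: what is moved stays moved. The work goes in short steps, Python scripts to look and compute and a tool call to move; the robot and the scene stay as the last step left them, time stands still between calls to the robot, and variables do not carry over. Pictures are saved under pics/ and viewed, at most 10 in all, crops included, and the job is handed in when it is done.

Besides the shell and the picture viewer there is one more tool, called after ">>>" as name(argument=value, ...) on one line, values as JSON. step_arm: Moves the arm, as the interface text tells. Its arguments: {"type":"object","properties":{"rows":{"type":"array"}},"required":["rows"]}

```bash
ls; mkdir -p pics
python3 - <<'E'
from rig import monitor,cams,env
import cv2,numpy as np
s=monitor.sense(); print(s['clock'],s['tcp_pos'],np.round(s['tcp_rot'],3).tolist(),env.tcp_to_grasp,s['gripper_width'])
for n in ("scene","side"):
    im=cams.grab_frame(n); np.save(f'pics/{n}.npy',im); cv2.imwrite(f'pics/{n}0.png',cv2.resize(im[:,:,::-1],(800,600)))
    c=cams.calibration(n); print(n,np.round(c['intrinsics'],1).tolist(),c['k1'],(-c['R'].T@c['t']).round(),np.round(c['R'],2).tolist())
E
```

```text
pics
0.0 [243.22602894 547.84474028 230.43777448] [[-0.914, 0.406, -0.001], [0.406, 0.914, -0.002], [-0.0, -0.002, -1.0]] -18.700000000000003 85.68220024003195
scene [[468.2, 0.0, 260.7], [0.0, 468.2, 190.5], [0.0, 0.0, 1.0]] -0.09852736849414177 [1052.  455. 1324.] [[-0.66, 0.75, 0.01], [0.65, 0.58, -0.49], [-0.37, -0.31, -0.87]]
side [[456.7, 0.0, 256.5], [0.0, 456.7, 187.0], [0.0, 0.0, 1.0]] -0.14154987085838505 [  330. -1176.   903.] [[0.99, -0.16, -0.02], [-0.1, -0.52, -0.85], [0.13, 0.84, -0.53]]
```

View pics/scene0.png

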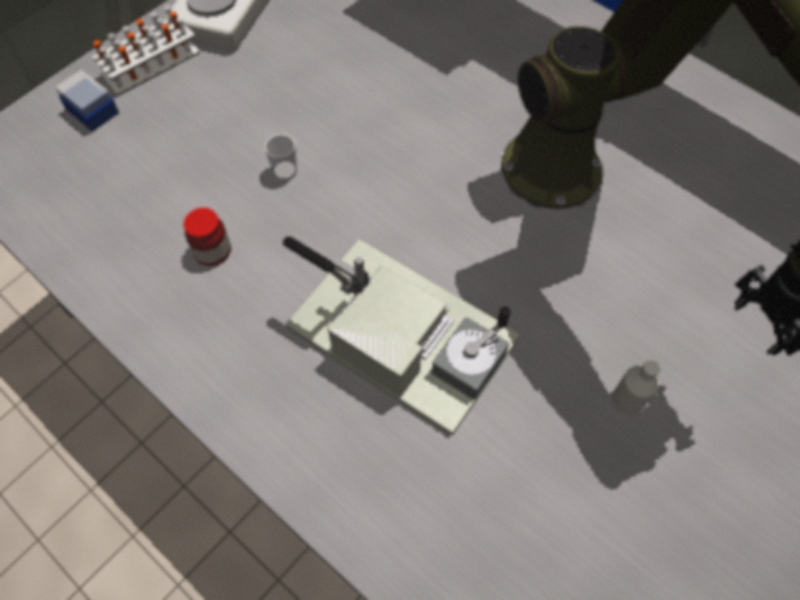

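View pics/side0.png

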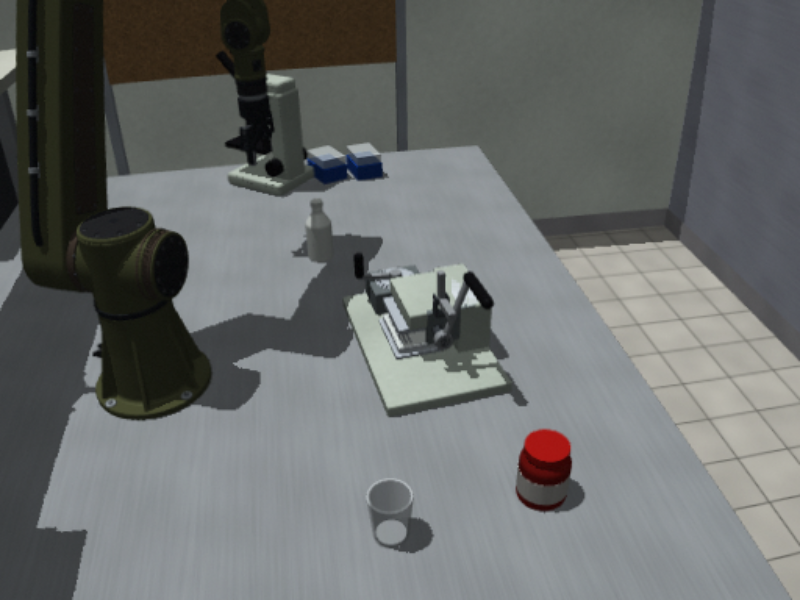

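The scene view shows the press base with its corners at about (360,240), (290,322), (452,432) and (517,337), and the knob at (504,316). The grip runs (287,241)–(335,268). The red jar and beaker are to the right of the press and the bottle to the left. In the side view the grip is at (479,290), the catch tab at (440,285) and the knob at (359,265). I'll crop both for precise pixels.

Run:
```python
import cv2,numpy as np
for n,(x,y) in {"scene":(175,145),"side":(215,155)}.items():
    im=np.load(f'pics/{n}.npy')[y:y+140,x:x+160,::-1]
    im=cv2.resize(im,None,fx=5,fy=4.2857,interpolation=cv2.INTER_CUBIC) if 0 else cv2.resize(im[:120 if n=="side" else 140],None,fx=4.25,fy=4.25,interpolation=cv2.INTER_CUBIC)
    im=np.clip(im.astype(float)*1.5,0,255).astype(np.uint8)
    cv2.imwrite(f'pics/{n}_c.png',im); print(im.shape)
```

```text
(595, 680, 3)
(510, 680, 3)
```

View pics/scene_c.png

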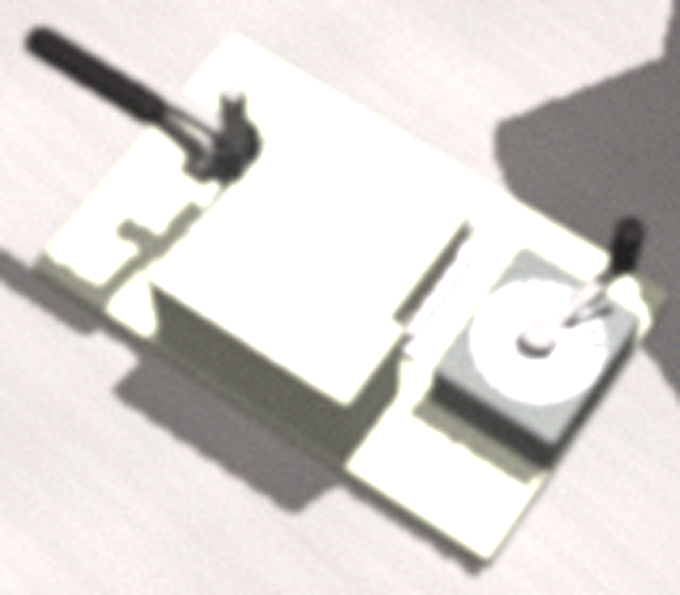

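View pics/side_c.png

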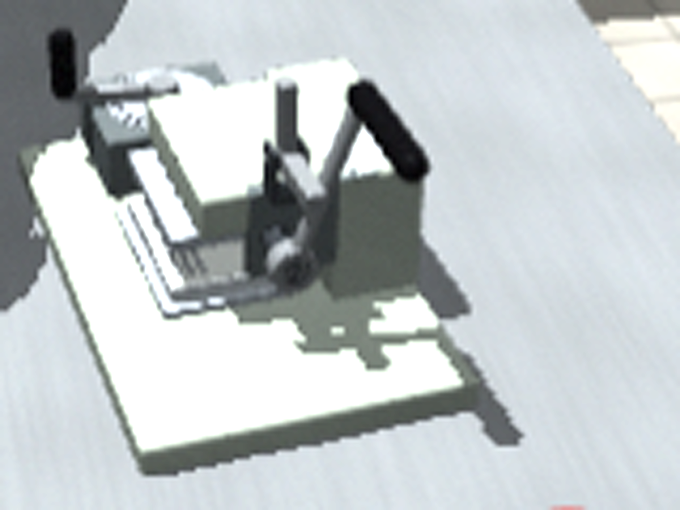

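The scene crop shows the base, head and dial-pod corners clearly; the hub is at (538,340) and the knob top at (630,228). The side crop shows the catch tab standing up at (286,85) and the grip running from (362,95) to (415,165). Next I'll fit the press pose to these points.

```bash
cat > h.py <<'E'
import numpy as np,cv2
from scipy.optimize import least_squares
from rig import monitor,cams,env
def proj(n,P):
    c=cams.calibration(n); p=np.atleast_2d(P)@c['R'].T+c['t']; s=p[:,:2]/p[:,2:]
    s=s*(1+c['k1']*(s**2).sum(1,keepdims=True)); K=c['intrinsics']
    return s*[K[0,0],K[1,1]]+[K[0,2],K[1,2]]
def ray(n,uv):
    c=cams.calibration(n);K=c['intrinsics'];d=(np.array(uv)-[K[0,2],K[1,2]])/[K[0,0],K[1,1]]
    s=d.copy()
    for _ in range(20): s=d/(1+c['k1']*(s@s))
    return -c['R'].T@c['t'], c['R'].T@np.r_[s,1]
def plane(n,uv,z):
    o,d=ray(n,uv); return o+d*(z-o[2])/d[2]
def W(pose,P):
    x,y,a=pose;R=np.array([[np.cos(a),-np.sin(a),0],[np.sin(a),np.cos(a),0],[0,0,1]])
    return np.atleast_2d(P)@R.T+[x,y,0]
E
python3 - <<'E'
from h import *
sc=[((232,32),(-125,-200,25)),((42,258),(125,-200,25)),((487,560),(125,200,25)),((155,288),(135,-55,135)),((347,404),(135,95,135)),((437,378),(60,125,80)),((552,442),(60,225,80)),((525,250),(-60,125,80)),((538,335),(0,175,95)),((40,40),(68,-190,227)),((155,110),(68,-100,227))]
sd=[((143,452),(-125,-200,25)),((475,380),(125,-200,25)),((205,205),(-35,-55,135)),((148,98),(-35,95,135)),((350,62),(135,95,135)),((286,85),(26,-60,225)),((362,95),(68,-100,227)),((415,165),(68,-190,227))]
U={'scene':np.array([a for a,_ in sc])/4.25+[175,145],'side':np.array([a for a,_ in sd])/4.25+[215,155]}
P={'scene':np.array([b for _,b in sc],float),'side':np.array([b for _,b in sd],float)}
def f(v): return np.concatenate([(proj(n,W(v[:3],P[n]))-U[n]).ravel() for n in U])
r=least_squares(f,[600,0,0],loss='soft_l1'); print(r.x,); print(f(r.x).reshape(-1,2).round(1).tolist())
p=r.x; np.save('pose.npy',p)
k=[plane('scene',np.array((630,227))/4.25+[175,145],145),plane('side',np.array((62,36))/4.25+[215,155],145)]
h=W(p,[0,175,125])[0]; print('hinge',h)
for q in k:
    d=q-h; print(q.round(1),np.hypot(*d[:2]),'ang',np.degrees((np.arctan2(-d[1],-d[0])-p[2])))
print('tab',W(p,[26,-60,210]),'grip',W(p,[68,-145,227]))
for n,uv,z in (('scene',(640,368),160),('scene',(203,222),110),('scene',(281,145),90)): print(plane(n,np.array(uv)*.64,z).round())
E
```

```text
[5.48241853e+02 7.52484336e+00 1.23211270e-01]
[[-3.7, -4.3], [-5.9, -2.9], [-3.0, -5.4], [-0.3, 0.1], [-1.8, 0.3], [0.1, -0.4], [2.5, 2.6], [1.1, -0.6], [2.3, 0.8], [-0.0, 1.8], [-1.5, 0.7], [-1.4, 3.8], [1.3, 3.3], [-1.2, -2.6], [-1.3, -1.8], [-0.2, -1.4], [-0.2, -2.6], [0.3, -1.2], [-0.2, -1.5]]
hinge [526.73439526 181.19818397 125.        ]
[446.6 182.6 145. ] 80.18910984693812 ang -8.053707707054853
[448.9 177.3 145. ] 77.91348111435497 ang -4.2076848752573985
tab [[581.41873547 -48.82490821 210.        ]] grip [[ 633.54681692 -128.01874082  227.        ]]
[389. 436. 160.]
[ 672. -409.  110.]
[ 415. -451.   90.]
```

Run:
```python
from h import *
sc=[((232,32),(-125,-200,25)),((42,258),(125,-200,25)),((487,560),(125,200,25)),((155,288),(135,-55,135)),((347,404),(135,95,135)),((437,378),(60,125,80)),((552,442),(60,225,80)),((525,250),(-60,125,80)),((538,335),(0,175,95)),((40,40),(68,-190,227)),((155,110),(68,-100,227))]
sd=[((143,452),(-125,-200,25)),((475,380),(125,-200,25)),((205,205),(-35,-55,135)),((148,98),(-35,95,135)),((350,62),(135,95,135)),((286,85),(26,-60,225)),((362,95),(68,-100,227)),((415,165),(68,-190,227))]
U={'scene':np.array([a for a,_ in sc])/4.25+[175,145],'side':np.array([a for a,_ in sd])/4.25+[215,155]}
P={'scene':np.array([b for _,b in sc],float),'side':np.array([b for _,b in sd],float)}
def f(v):
    o=[]
    for n in U:
        Q=P[n].copy(); Q[Q[:,2]==25,:2]+=v[3:5]
        o.append((proj(n,W(v[:3],Q))-U[n]).ravel())
    return np.concatenate(o)
r=least_squares(f,[600,0,0,0,0],loss='soft_l1'); print(r.x,); print(f(r.x).reshape(-1,2).round(1).tolist())
p=r.x[:3]; np.save('pose.npy',p)
k=[plane('scene',np.array((630,227))/4.25+[175,145],145),plane('side',np.array((62,36))/4.25+[215,155],145)]
h=W(p,[0,175,125])[0]; print('hinge',h)
for q in k:
    d=q-h; print(q.round(1),np.hypot(*d[:2]),'a',-np.degrees((np.arctan2(-d[1],-d[0])-p[2])))
a=np.radians(30)
print('tab',W(p,[26,-60,210]),'grip',W(p,[68,-145,227]),'knobtarget',W(p,[-80*np.cos(a),175+80*np.sin(a),125]))
```

```text
[5.48016388e+02 4.06402496e+00 1.16232127e-01 6.60473225e+00
 2.07893450e+01]
[[-0.1, -0.8], [-2.7, 0.8], [0.4, -0.3], [-1.4, -1.0], [-3.1, -0.5], [-1.0, -1.0], [1.2, 2.1], [0.3, -1.0], [1.2, 0.3], [-0.7, 0.6], [-2.3, -0.3], [-1.5, -0.6], [0.5, -0.4], [-1.2, -2.0], [-1.0, -1.3], [0.3, -0.8], [-0.2, -2.0], [0.3, -0.4], [-0.4, -0.6]]
hinge [527.72153458 177.88323833 125.        ]
[446.6 182.6 145. ] 81.30051253680101 a 9.978224052271226
[448.9 177.3 145. ] 78.8061297405482 a 6.251394846954073
tab [[580.7991919  -52.51589858 210.        ]] grip [[ 632.3733032 -132.0716089  227.       ]] knobtarget [[454.26814897 209.57866613 125.        ]]
```

>>> step_arm(rows=[[[-33.5,-25.3,0,0,100],[-33.5,-25.3,0,0,100],[-33.5,-25.3,0,0,100],[-33.5,-25.3,0,0,100],[-33.5,-25.3,0,0,100]]])

```text
clock: 0.72
tcp_pos: [395.5, 273.2, 231.1]
tcp_rot: [[-0.914, 0.405, 0.0], [0.405, 0.914, -0.0], [-0.0, -0.0, -1.0]]
contact_force: [0.8, 0.5, -1.0]
gripper_width: 85.7
gripper_force: 0.0
```

>>> step_arm(rows=[[[-8.0,-5.5,0,0,100],[-8.0,-5.5,0,0,100],[-8.0,-5.5,0,0,100],[-8.0,-5.5,0,0,100]]])

```text
clock: 1.23
tcp_pos: [445.4, 192.5, 231.0]
tcp_rot: [[-0.914, 0.406, -0.001], [0.406, 0.914, 0.0], [0.001, -0.0, -1.0]]
contact_force: [0.7, -0.1, -0.0]
gripper_width: 85.5
gripper_force: 0.0
```

Run:
```python
from h import *
s=monitor.sense(); im=cams.grab_frame('wrist'); np.save('pics/w1.npy',im)
print(s['tcp_pos'],s['gripper_width']); c=cams.calibration('wrist'); print(np.round(c['T_tool_cam'],2),np.round(c['intrinsics']),c['k1'])
cv2.imwrite('pics/w1.png',im[:,:,::-1])
```

```text
[445.36267719 192.54753885 231.03406418] 85.45317863501766
[[-0.0000e+00 -9.6000e-01 -2.8000e-01  7.0960e+01]
 [ 1.0000e+00 -0.0000e+00  0.0000e+00 -1.0000e-01]
 [-0.0000e+00 -2.8000e-01  9.6000e-01 -1.4255e+02]
 [ 0.0000e+00  0.0000e+00  0.0000e+00  1.0000e+00]] [[289.   0. 256.]
 [  0. 289. 192.]
 [  0.   0.   1.]] -0.06397987612619738
```

View pics/w1.png

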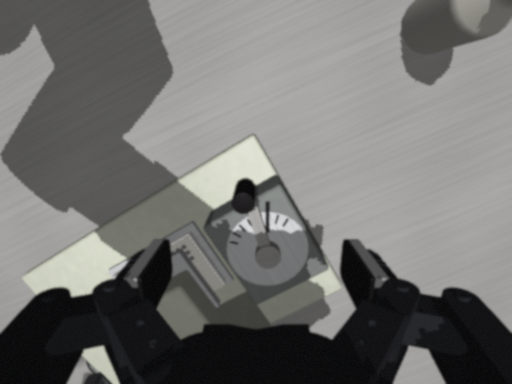

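The wrist view shows the knob (top end about (242,204), foot about (246,187)), the hub at (267,256), and the long mark from (268,203) to (267,233). The base's front-left corner is at (254,135).

```bash
cat >> h.py <<'E'
def wplane(s,uv,z):
    c=cams.calibration('wrist');K=c['intrinsics'];d=(np.array(uv)-[K[0,2],K[1,2]])/[K[0,0],K[1,1]]
    q=d.copy()
    for _ in range(20): q=d/(1+c['k1']*(q@q))
    T=np.eye(4);T[:3,:3]=s['tcp_rot'];T[:3,3]=s['tcp_pos'];M=T@c['T_tool_cam']
    o=M[:3,3];v=M[:3,:3]@np.r_[q,1];return o+v*(z-o[2])/v[2]
E
python3 - <<'E'
from h import *
s=monitor.sense(); im=np.load('pics/w1.npy')
m=(im.max(2)<45).astype(np.uint8); n,l,st,ce=cv2.connectedComponentsWithStats(m[150:225,215:262])
print(st[:,:],ce)
for z in(85,100): print('hub',z,wplane(s,(267,256),z))
print('marks',wplane(s,(268,203),82),wplane(s,(267,233),82))
print('knobtop',wplane(s,(242,203),145),'knobfoot',wplane(s,(246,186),90))
print('corner',wplane(s,(254,135),25),W(np.load('pose.npy'),[[-118.4,220.8,25]]))
a,b=wplane(s,(254,135),25),wplane(s,(23,277),25);print('front edge yaw',np.degrees(np.arctan2(*(a-b)[[1,0]]))-90)
E
```

```text
[[   0    0   47   75 2929]
 [  17   30   25   33  596]] [[21.72755207 35.10037555]
 [29.2533557  46.33557047]]
hub 85 [530.79442102 168.70235761  85.        ]
hub 100 [522.97857091 171.44915865 100.        ]
marks [474.79022351 194.0362732   82.        ] [506.31755451 179.32945492  82.        ]
knobtop [445.60107904 180.13640236 145.        ] knobfoot [446.36830712 181.50677148  90.        ]
corner [407.97231679 207.10718882  25.        ] [[404.80896808 209.64329183  25.        ]]
front edge yaw 6.743049859756624
```

>>> step_arm(rows=[[[-0.5,-1.0,4,0,100],[-0.5,-1.0,8,0,100],[-0.5,-1.0,12.3,0,100],[-0.5,-1.0,12.3,0,100],[-0.5,-1.0,12.3,0,50]]])

```text
clock: 1.9
tcp_pos: [446.7, 182.2, 109.6]
tcp_rot: [[-0.915, 0.404, 0.001], [0.404, 0.915, 0.0], [-0.001, 0.001, -1.0]]
contact_force: [1.2, -1.0, 0.8]
gripper_width: 69.9
gripper_force: 0.0
```

>>> step_arm(rows=[[[0,0,0,0,0],[0,0,0,0,0],[0,0,0,0,0],[0,0,0,0,0],[0,0,0,0,0]]])

```text
clock: 2.52
tcp_pos: [446.8, 181.4, 109.3]
tcp_rot: [[-0.914, 0.406, 0.001], [0.406, 0.914, 0.001], [-0.001, 0.001, -1.0]]
contact_force: [-0.9, -0.5, 5.7]
gripper_width: 18.9
gripper_force: 58.3
```

>>> step_arm(rows=[[[0.15,0.55,0,0,0],[0.28,1.1,0,0,0],[0.35,1.75,0,0,0],[0.39,2.4,0,0,0],[0.39,2.4,0,0,0]]])

```text
clock: 3.15
tcp_pos: [450.6, 204.3, 109.1]
tcp_rot: [[-0.914, 0.407, -0.003], [0.407, 0.914, -0.001], [0.003, -0.002, -1.0]]
contact_force: [-8.5, -1.3, 13.1]
gripper_width: 18.5
gripper_force: 59.3
```

Run:
```python
from h import *
s=monitor.sense(); im=cams.grab_frame('wrist'); print(s['tcp_pos'],s['contact_force'],s['gripper_width'])
np.save('pics/w2.npy',im);cv2.imwrite('pics/w2.png',cv2.resize(im[150:380,130:400,::-1],None,fx=2.5,fy=2.5,interpolation=cv2.INTER_CUBIC))
```

```text
[450.59223944 204.26609493 109.09792365] [-8.53855756 -1.30609464 13.14006113] 18.53217642952924
```

View pics/w2.png

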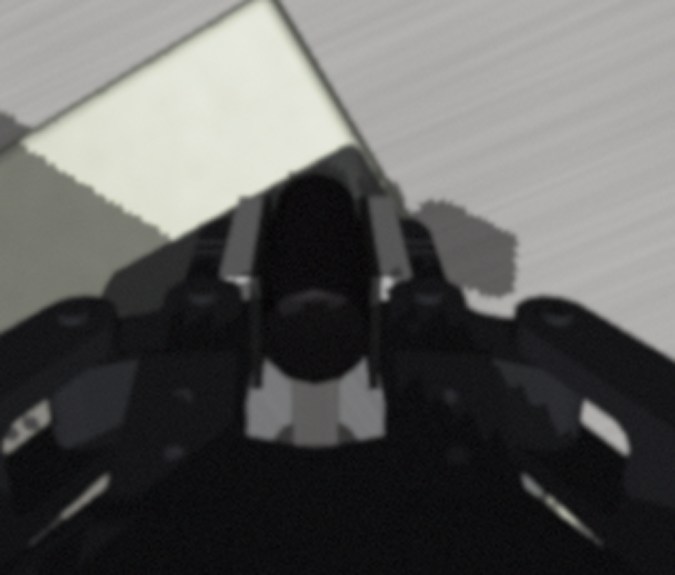

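The knob is held between the pads; the gripper hides the dial marks. I'll release, lift and look at the arm against the mark.

>>> step_arm(rows=[[[0.3,2.2,0,0,60],[0.3,2.2,0,0,60],[0.3,2.2,-4,0,60],[0.3,2.2,-9,0,60],[0.3,2.2,-12.5,0,100]]])

```text
clock: 3.82
tcp_pos: [459.1, 226.1, 235.4]
tcp_rot: [[-0.914, 0.405, 0.002], [0.405, 0.914, 0.001], [-0.001, 0.001, -1.0]]
contact_force: [1.4, -0.4, 0.5]
gripper_width: 68.3
gripper_force: 0.0
```

Run:
```python
from h import *
s=monitor.sense(); im=cams.grab_frame('wrist'); print(s['tcp_pos'],s['joint_velocities'].round(2),s['contact_force'],s['gripper_width'])
np.save('pics/w3.npy',im);np.save('pics/w3s.npy',np.c_[s['tcp_rot'],s['tcp_pos']]);cv2.imwrite('pics/w3.png',cv2.resize(im[130:300,170:340,::-1],None,fx=3.5,fy=3.5,interpolation=cv2.INTER_CUBIC))
```

```text
[459.14691911 226.1480004  235.43817814] [ 0.06 -7.61 26.68 34.85  0.1   0.12] [ 1.43001344 -0.37601874  0.46721294] 68.25039489765405
```

View pics/w3.png

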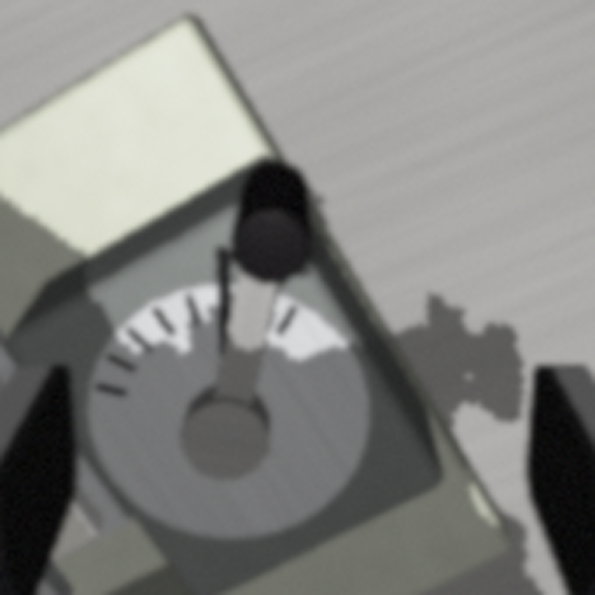

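The picture shows the arm beyond the long mark, near 45°. My release rows still carried a shift and dragged the knob. In this crop the dial centre is at (229,411), the long mark runs (222,250)–(223,350), the knob top is at (272,243) and the 60° mark is at (288,320). I'll measure all of it and move the knob back.

Run:
```python
from h import *
M=np.load('pics/w3s.npy'); s={'tcp_rot':M[:,:3],'tcp_pos':M[:,3]}
g=lambda x,y,z: wplane(s,(170+x/3.5,130+y/3.5),z)
c=g(229,411,82); print('dial c',c, 'hub top',g(225,437,100))
for n,p in {'long o':(222,250,82),'long i':(223,350,82),'60':(288,320,82),'15':(195,308,82),'0':(163,320,82),'-45':(112,390,82),'armoutL':(238,285,95),'armoutR':(280,285,95),'arminL':(217,395,95),'arminR':(260,395,95),'knobtop':(272,243,145)}.items():
    q=g(*p); d=q-c; print(n,q.round(1),'r',np.hypot(*d[:2]).round(1),'a world',np.degrees(np.arctan2(d[1],-d[0])).round(1))
```

```text
dial c [524.43823571 172.11317486  82.        ] hub top [524.04320002 172.23685646 100.        ]
long o [473.7 193.5  82. ] r 55.0 a world 22.9
long i [504.2 179.5  82. ] r 21.6 a world 20.1
60 [503.2 202.6  82. ] r 37.2 a world 55.1
15 [487.6 177.6  82. ] r 37.2 a world 8.4
0 [487.2 166.6  82. ] r 37.6 a world -8.5
-45 [502.4 140.7  82. ] r 38.4 a world -54.9
armoutL [482.1 195.9  95. ] r 48.5 a world 29.3
armoutR [487.2 207.3  95. ] r 51.2 a world 43.4
arminL [512.2 174.7  95. ] r 12.5 a world 11.9
arminR [517.6 186.8  95. ] r 16.2 a world 65.1
knobtop [460.1 218.4 145. ] r 79.3 a world 35.7
```

>>> step_arm(rows=[[[-0.4,-0.7,4,0,100],[-0.4,-0.7,8,0,100],[-0.4,-0.7,12.3,0,100],[-0.4,-0.7,12.3,0,60],[-0.4,-0.7,12.3,0,0]]])

```text
clock: 4.5
tcp_pos: [460.1, 218.3, 111.5]
tcp_rot: [[-0.914, 0.406, 0.001], [0.406, 0.914, 0.0], [-0.001, 0.001, -1.0]]
contact_force: [-0.2, 1.3, 0.6]
gripper_width: 51.6
gripper_force: 0.0
```

>>> step_arm(rows=[[[0,0,0,0,0],[0,0,0,0,0],[0,0,0,0,0],[0,0,0,0,0],[0,0,0,0,0]]])

```text
clock: 5.12
tcp_pos: [460.7, 218.6, 112.1]
tcp_rot: [[-0.914, 0.406, 0.003], [0.406, 0.914, 0.001], [-0.002, 0.002, -1.0]]
contact_force: [-0.3, 0.5, 5.6]
gripper_width: 18.1
gripper_force: 58.3
```

>>> step_arm(rows=[[[0.1,-0.5,0,0,0],[0.2,-1.0,0,0,0],[0.25,-1.5,0,0,0],[0.28,-1.8,0,0,0],[0.28,-1.8,0,0,0]]])

```text
clock: 5.75
tcp_pos: [451.1, 205.5, 112.1]
tcp_rot: [[-0.915, 0.403, 0.003], [0.403, 0.915, 0.006], [-0.0, 0.007, -1.0]]
contact_force: [1.0, 8.3, 3.4]
gripper_width: 18.3
gripper_force: 59.5
```

>>> step_arm(rows=[[[0,0,0,0,40],[0,0,0,0,60],[0,0,0,0,60],[0,0,-6,0,80],[0,0,-13,0,100]]])

```text
clock: 6.38
tcp_pos: [448.7, 202.0, 233.4]
tcp_rot: [[-0.914, 0.406, -0.002], [0.406, 0.914, -0.001], [0.002, -0.002, -1.0]]
contact_force: [0.5, 1.0, -0.4]
gripper_width: 83.8
gripper_force: 0.0
```

Run:
```python
from h import *
s=monitor.sense(); im=cams.grab_frame('wrist'); print(s['tcp_pos'],s['contact_force'],s['gripper_width'])
np.save('pics/w4.npy',im);np.save('pics/w4s.npy',np.c_[s['tcp_rot'],s['tcp_pos']]);cv2.imwrite('pics/w4.png',cv2.resize(im[130:300,170:340,::-1],None,fx=3.5,fy=3.5,interpolation=cv2.INTER_CUBIC))
```

```text
[448.66953446 202.01537938 233.4006139 ] [ 0.47064465  1.01738917 -0.43683288] 83.83790417693896
```

View pics/w4.png

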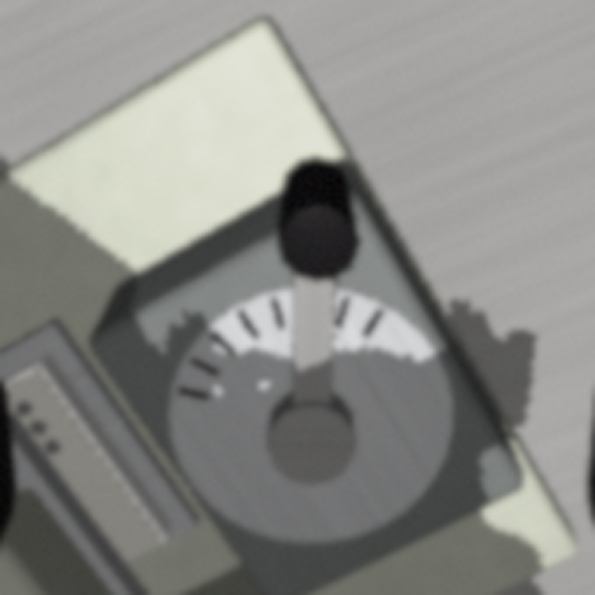

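The arm now covers the long mark, with the 15° mark at (278,313) and the 45° mark at (343,315) evenly on either side. The pressure is set.

Next is the catch: measure it from the wrist camera. I'll go to its right-hand side, high.

Run:
```python
from h import *
M=np.load('pics/w4s.npy'); s={'tcp_rot':M[:,:3],'tcp_pos':M[:,3]}
g=lambda x,y,z: wplane(s,(170+x/3.5,130+y/3.5),z)
c=g(311,415,82); k=g(318,240,145); d=k-c; print(c,k,np.degrees(np.arctan2(d[1],-d[0]))+7,np.hypot(*d[:2]))
print('corner',g(267,15,25),'edge',g(10,172,25))
p=np.load('pose.npy'); p2=p+[c[0]-W(p,[0,175,0])[0,0],c[1]-W(p,[0,175,0])[0,1],0]; np.save('pose2.npy',p2); print(p2,'tab',W(p2,[26,-60,210]),'grip',W(p2,[68,-145,227]))
s=monitor.sense(); print(s['tcp_pos'],s['q'].round(1))
```

```text
[524.3614384  171.81441578  82.        ] [452.45126944 204.76760206 145.        ] 31.61985025564977 79.10110546449442
corner [406.77524763 207.70399061  25.        ] edge [419.60888854 100.29125076  25.        ]
[ 5.44656292e+02 -2.00479759e+00  1.16232127e-01] tab [[577.43909573 -58.58472114 210.        ]] grip [[ 629.01320703 -138.14043145  227.        ]]
[452.4925631  203.77452065 242.46823713] [ 24.3   6.  -16.1  67.3  -0.   48.2]
```

>>> step_arm(rows=[[[-5,-4.4,-2,10.5,0],[-10,-8.8,-4,21,0],[-14,-13.2,-6,31.5,0],[-18.5,-17.6,-6,42,0],[-23,-22,-6,52.5,0]]])

```text
clock: 7.05
tcp_pos: [565.9, -80.4, 293.2]
tcp_rot: [[-0.228, 0.974, 0.001], [0.974, 0.228, -0.0], [-0.0, 0.001, -1.0]]
contact_force: [1.6, 0.2, 0.1]
gripper_width: 0.1
gripper_force: 0.0
```

>>> step_arm(rows=[[[0,0,0,7,0],[0,0,0,7,0],[0,0,0,7,0]]])

```text
clock: 7.42
tcp_pos: [564.9, -77.8, 292.5]
tcp_rot: [[-0.117, 0.993, -0.0], [0.993, 0.117, 0.0], [0.0, -0.0, -1.0]]
contact_force: [-0.2, 0.3, 0.8]
gripper_width: 0.6
gripper_force: 0.0
```

Run:
```python
from h import *
s=monitor.sense(); im=cams.grab_frame('wrist'); print(s['tcp_pos'],s['tcp_rot'].round(3).tolist(),s['contact_force'],s['gripper_width'])
np.save('pics/w5.npy',im);np.save('pics/w5s.npy',np.c_[s['tcp_rot'],s['tcp_pos']]);cv2.imwrite('pics/w5.png',cv2.resize(im[:,:,::-1],(768,576),interpolation=cv2.INTER_CUBIC))
```

```text
[564.91143054 -77.78578005 292.54512557] [[-0.117, 0.993, -0.0], [0.993, 0.117, 0.0], [0.0, -0.0, -1.0]] [-0.16281221  0.2867573   0.75115668] 0.6083499172616971
```

View pics/w5.png

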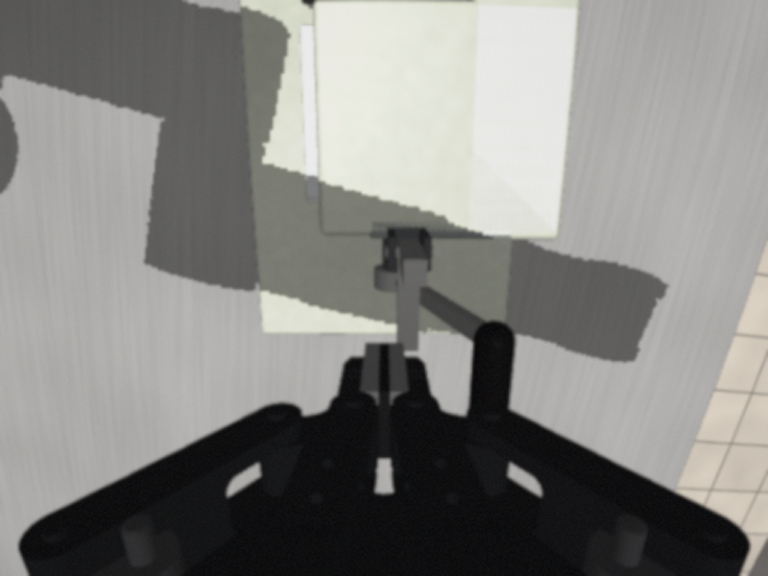

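The fingers are shut at (384,365). The catch bar runs from (410,270) to (408,348), the tab's top end is near (414,262), and the shank goes from (425,290) to the grip, which starts at (494,340). Measuring these.

Run:
```python
from h import *
M=np.load('pics/w5s.npy'); s={'tcp_rot':M[:,:3],'tcp_pos':M[:,3]}
p=np.load('pose2.npy'); Ri=lambda q:(W([0,0,-p[2]],q-np.r_[p[:2],0])[0]).round(1)
im=np.load('pics/w5.npy'); c=im[145:240,240:310]; print(cv2.cvtColor(c,cv2.COLOR_RGB2GRAY)[5:45:3,10:60:2])
for n,(x,y,z) in {'bar end L':(397,348,172),'bar end R':(419,348,172),'tab top':(414,262,225),'tab l':(402,262,225),'tab r':(427,262,225),'grip top inner':(493,330,238),'head FR':(323,235,135),'head BR':(557,237,135),'head BL':(577,8,135),'head FL':(315,0,135)}.items():
    q=wplane(s,(x/1.5,y/1.5),z); print(n,q.round(1),Ri(q))
```

```text
[[ 99  98  97  96  93  92  90  93  96  96  96  96  99  98 100 101 101 104
  107 109 109 110 109 109 112]
 [ 96  94  97  94  64  38  40  51  53  53  54  53  53  53  51  39  37  67
   92  94  97  92  96  94  99]
 [ 79  79  79  77  54  28  31  46  50  51  49  50  50  49  46  31  28  28
   59  77  79  79  79  78  78]
 [105 105  89  56  42  44  44  48  52  54  55  53  53  54  49  31  34  43
   51  92 104 102 102 102 103]
 [120 117  97  48  41  48  48  49  53  58  58  57  56  57  58  41  38  48
   55 102 120 119 120 121 122]
 [117 118  96  60  58  48  51  71  69  58  58  58  58  57  58  55  45  48
   53  95 121 122 120 120 120]
 [118 119  97  67  68  48  51  82  76  58  58  57  57  57  56  58  53  47
   53  99 120 123 121 121 120]
 [121 119  98  57  55  49  51  71  76  56  59  62  62  62  62  60  58  54
   57  99 118 119 120 119 120]
 [122 120  95  46  38  46  46  59  71  71  96  99 100  98  99  99  98  89
   67 108 119 119 119 119 121]
 [ 89  71  55  40  40  46  47  60  74  75 101 105 103 105 104 104 105  92
   66 107 117 118 118 119 120]
 [ 74  67  65  61  55  53  54  64  84  77  99 102 
[... 169 characters left out ...]
  81  87  92  95  95  88  97  89 100 103 103 103 104 104 103 110
  119 120 119 119 120 119 121]
 [ 77  75  83  86  92  94  92  81  98  95 100 102 101 101 101 101 102 107
  116 120 120 119 119 119 119]]
bar end L [ 579.4 -123.7  172. ] [  20.4 -124.9  172. ]
bar end R [ 593.9 -122.   172. ] [  35.  -124.9  172. ]
tab top [577.4 -53.2 225. ] [ 26.6 -54.6 225. ]
tab l [571.5 -53.9 225. ] [ 20.6 -54.7 225. ]
tab r [583.8 -52.4 225. ] [ 33.1 -54.6 225. ]
grip top inner [619.3 -79.6 238. ] [ 65.2 -85.8 238. ]
head FR [520.5 -61.1 135. ] [-30.8 -55.9 135. ]
head BR [684.3 -42.9 135. ] [134.  -56.8 135. ]
head BL [666.8 102.5 135. ] [133.4  89.6 135. ]
head FL [503.   85.7 135. ] [-31.2  92.  135. ]
```

>>> step_arm(rows=[[[-1.4,1.3,0,0,0],[-1.4,1.3,3,0,0],[-1.4,1.3,6,0,0],[-1.4,1.3,8.2,0,0],[-1.4,1.3,8.2,0,0]]])

```text
clock: 8.1
tcp_pos: [578.3, -89.6, 209.1]
tcp_rot: [[-0.117, 0.993, -0.003], [0.993, 0.117, 0.0], [0.001, -0.003, -1.0]]
contact_force: [-0.4, -0.3, 0.2]
gripper_width: 0.1
gripper_force: 0.0
```

>>> step_arm(rows=[[[0.7,0,0,0,0],[1.4,0,0,0,0],[2.1,0,0,0,0],[2.7,0,0,0,0],[3.4,0,0.2,0,0]]])

```text
clock: 8.72
tcp_pos: [576.3, -56.5, 209.2]
tcp_rot: [[-0.114, 0.993, 0.001], [0.993, 0.114, -0.0], [-0.0, 0.001, -1.0]]
contact_force: [-0.2, -1.9, 2.8]
gripper_width: -0.1
gripper_force: 1.2
```

>>> step_arm(rows=[[[0.6,0,0.2,0,0],[1.2,0,0.6,0,0],[1.7,0,1.0,0,0],[2.2,0,1.5,0,0],[2.6,0,2.1,0,0]]])

```text
clock: 9.35
tcp_pos: [572.7, -30.4, 187.2]
tcp_rot: [[-0.115, 0.993, -0.0], [0.993, 0.115, 0.001], [0.001, -0.0, -1.0]]
contact_force: [1.4, 0.4, 2.3]
gripper_width: 0.1
gripper_force: 1.2
```

>>> step_arm(rows=[[[0.2,0,0.3,0,0],[0.3,0,0.6,0,0],[0.3,0,0.8,0,0],[0.3,0,0.9,0,0],[0.3,0,0.9,0,0]]])

```text
clock: 9.98
tcp_pos: [572.6, -27.7, 180.6]
tcp_rot: [[-0.114, 0.993, 0.001], [0.993, 0.114, 0.001], [0.001, 0.002, -1.0]]
contact_force: [-5.1, 2.3, 14.8]
gripper_width: 0.2
gripper_force: 7.2
```

>>> step_arm(rows=[[[0,0,-5,0,0],[0,0,-10,0,0],[-4,1.4,-12,0,50],[-8,2.8,-12,0,70],[-11.6,4.2,-12,0,70]]])

```text
clock: 10.6
tcp_pos: [627.7, -140.0, 298.6]
tcp_rot: [[-0.114, 0.993, -0.0], [0.993, 0.114, -0.0], [-0.0, -0.0, -1.0]]
contact_force: [0.2, 1.3, -0.6]
gripper_width: 54.6
gripper_force: 0.0
```

>>> step_arm(rows=[[[0,0,0,0,70],[0,0,0,0,70]]])

```text
clock: 10.85
tcp_pos: [626.8, -138.4, 297.9]
tcp_rot: [[-0.114, 0.993, -0.002], [0.993, 0.114, 0.001], [0.001, -0.002, -1.0]]
contact_force: [0.1, 0.2, 0.2]
gripper_width: 59.5
gripper_force: 0.0
```

Run:
```python
from h import *
s=monitor.sense(); im=cams.grab_frame('wrist'); sd=cams.grab_frame('side'); print(s['tcp_pos'],s['tcp_rot'].round(3).tolist(),s['contact_force'],s['gripper_width'])
np.save('pics/w6.npy',im);np.save('pics/w6s.npy',np.c_[s['tcp_rot'],s['tcp_pos']])
a=cv2.resize(im[:300,130:430,::-1],(400,400),interpolation=cv2.INTER_CUBIC);b=cv2.resize(sd[155:255,235:335,::-1],(400,400),interpolation=cv2.INTER_CUBIC)
cv2.imwrite('pics/w6.png',np.hstack([a,b]))
```

```text
[ 626.83603002 -138.39077725  297.89564585] [[-0.114, 0.993, -0.002], [0.993, 0.114, 0.001], [0.001, -0.002, -1.0]] [0.06256489 0.23702694 0.23709422] 59.48085543073194
```

View pics/w6.png

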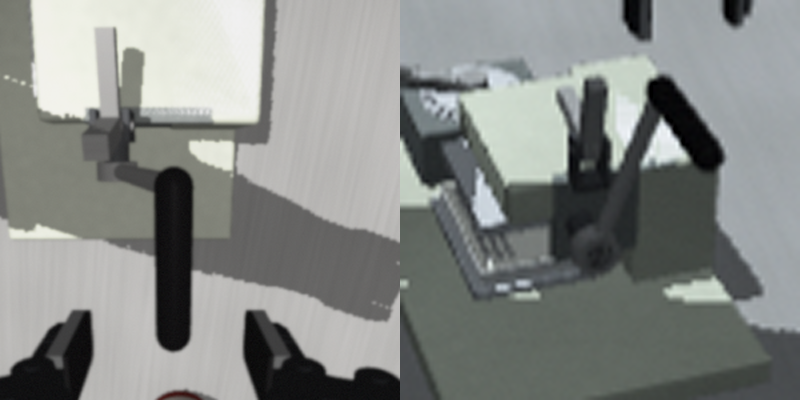

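The catch is fully over, with its bar up and its tab to the left. The grip lies between the fingers: in the left half its centre line is x=174, from y=168 to 350.

Run:
```python
from h import *
M=np.load('pics/w6s.npy'); s={'tcp_rot':M[:,:3],'tcp_pos':M[:,3]}
p=np.load('pose2.npy'); Ri=lambda q:(W([0,0,-p[2]],np.array(q)-np.r_[p[:2],0])[0]).round(1)
for x,y in((174,168),(173,350),(174,260)): 
    q=wplane(s,(130+x*.75,y*.75),227); print(q.round(1),Ri(q),(M[:,:3].T@(q-M[:,3])).round(1))
print('tcp',Ri(M[:,3]))
```

```text
[623.7 -80.  227. ] [ 69.5 -86.6 227. ] [58.3  3.7 70.9]
[ 636.2 -190.3  227. ] [  69.1 -197.6  227. ] [-52.7   3.5  70.9]
[ 629.9 -131.9  227. ] [  69.6 -138.9  227. ] [ 6.1  3.9 70.9]
tcp [  65.8 -145.   297.9]
```

>>> step_arm(rows=[[[0,0.35,4,0,70],[0,0.35,7,0,70],[0,0.35,8.8,0,70],[0,0.35,8.8,0,70],[0,0.35,8.8,0,30]]])

```text
clock: 11.58
tcp_pos: [631.3, -137.7, 211.9]
tcp_rot: [[-0.115, 0.993, 0.001], [0.993, 0.115, -0.0], [-0.0, 0.001, -1.0]]
contact_force: [-0.0, -0.2, -0.3]
gripper_width: 42.7
gripper_force: 0.0
```

>>> step_arm(rows=[[[0,0,0,0,0],[0,0,0,0,0],[0,0,0,0,0],[0,0,0,0,0]]])

```text
clock: 12.08
tcp_pos: [629.9, -138.3, 212.4]
tcp_rot: [[-0.114, 0.993, -0.001], [0.993, 0.114, -0.001], [-0.001, -0.001, -1.0]]
contact_force: [-6.6, 1.2, 7.3]
gripper_width: 20.1
gripper_force: 59.0
```

>>> step_arm(rows=[[[0,-1.35,-0.4,0,0],[0,-2.7,-0.7,0,0],[0,-4.0,-0.85,0,0],[0,-5.4,-0.8,0,0],[0,-6.8,-0.7,0,0]]])

```text
clock: 12.7
tcp_pos: [569.8, -145.4, 223.6]
tcp_rot: [[-0.115, 0.993, 0.017], [0.993, 0.115, 0.001], [-0.001, 0.017, -1.0]]
contact_force: [5.7, 2.7, 12.4]
gripper_width: 19.9
gripper_force: 61.8
```

>>> step_arm(rows=[[[0,-1.4,0.3,0,0],[0,-2.7,0.7,0,0],[0,-3.9,1.2,0,0],[0,-5.0,1.8,0,0],[0,-5.9,2.3,0,0]]])

```text
clock: 13.32
tcp_pos: [509.3, -152.4, 198.5]
tcp_rot: [[-0.115, 0.993, 0.012], [0.993, 0.115, 0.001], [-0.001, 0.012, -1.0]]
contact_force: [7.3, 3.2, 11.6]
gripper_width: 19.7
gripper_force: 69.3
```

Now the last stretch, to the stop and slightly beyond.

>>> step_arm(rows=[[[0,-0.7,0.5,0,0],[0,-1.3,1.0,0,0],[0,-1.8,1.5,0,0],[0,-2.1,1.8,0,0],[0,-2.1,1.8,0,0]]])

```text
clock: 13.95
tcp_pos: [487.6, -155.0, 180.4]
tcp_rot: [[-0.114, 0.993, 0.01], [0.993, 0.114, 0.0], [-0.001, 0.01, -1.0]]
contact_force: [1.5, 3.0, 12.4]
gripper_width: 19.9
gripper_force: 71.8
```

>>> step_arm(rows=[[[0,-0.2,0.2,0,0],[0,-0.4,0.3,0,0],[0,-0.4,0.4,0,0],[0,-0.4,0.4,0,0]]])

```text
clock: 14.45
tcp_pos: [487.7, -155.2, 180.2]
tcp_rot: [[-0.115, 0.993, 0.019], [0.993, 0.115, 0.001], [-0.002, 0.018, -1.0]]
contact_force: [3.8, 8.5, 31.5]
gripper_width: 20.3
gripper_force: 73.9
```

Run:
```python
from h import *
s=monitor.sense(); p=np.load('pose2.npy'); print(W([0,0,-p[2]],s['tcp_pos']-np.r_[p[:2],0]))
g=W([0,0,-p[2]],s['tcp_pos']-np.r_[p[:2],0])[0]-[20,-145,95-18.7]; print(g,'a',.35-np.arctan2(g[0],g[2]),np.hypot(g[0],g[2]),s['gripper_force'])
```

```text
[[ -74.33986018 -145.51471144  180.20834378]]
[-94.33986018  -0.51471144 103.90834378] a 1.0871704177203676 140.34583401609822 73.89918208122253
```

At the stop: it no longer moves and the force has risen, with the lever at about 1.09 rad. I'll ease off slightly, hold, and check the force and angle.

>>> step_arm(rows=[[[0,0.1,-0.15,0,0],[0,0.1,-0.15,0,0],[0,0.1,-0.15,0,0],[0,0.1,-0.15,0,0]]])

```text
clock: 14.95
tcp_pos: [487.6, -155.1, 180.3]
tcp_rot: [[-0.115, 0.993, 0.016], [0.993, 0.115, 0.001], [-0.001, 0.016, -1.0]]
contact_force: [5.3, 7.1, 23.2]
gripper_width: 19.8
gripper_force: 73.0
```

```bash
python3 -c "
from rig import workorder
print(workorder.close_job())"
```

```text
the job is handed in; nothing more can be done
None
```

I handed the job in at about 15 s with the pressure lever at about 31°, the catch flipped fully over, and the pull lever held at its stop (about 1.09 rad); I overshot the pressure lever to about 45° once and corrected it before touching the catch, and no verdict came back.

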